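# Click a fresh vent filter into the deck's spring-sleeve port

### The arm

A 6-joint arm with a two-finger parallel gripper is mounted at the origin on the work surface. World frame = base frame: x ahead of the robot, y to its left, z up, the work surface at z = 0. Lengths are in m, angles in rad, forces in N, time in s.
With the tool pointing down it reaches from about 0.375 to 0.9 m from the base axis. Payload 3.1 kg.
Tool frame: the origin (TCP) lies at the very end of the fingers, on their centre line; the grasp point (between the pads) lies 19 mm behind it (robot.grip_depth is the distance from the TCP to the grasp point, in m); z points along the fingers, y is the direction in which the jaws open and shut (so a half turn about z gives the same grasp; the last joint's range is limited). The gripper opens to 87 mm and grips with 3 to 60 N. Pads are 19 mm wide; open, the fingers measure 117 mm over their backs; the gripper's body (75 mm by 190 mm) begins 51 mm behind the grasp point.
Start: joints at [-1.292, 0.527, 1.433, -0, 1.181, -0.178], TCP at [0.276, -0.561, 0.223] pointing down, gripper open.
Joint ranges: [-3.08, 3.08], [-0.75, 2.2], [0.22, 2.44], [-1.43, 4.57], [0, 2.65], [-2.85, 2.85]. Speed limits (rad/s): [2.79, 2.79, 3.14, 3.14, 3.14, 3.14].

### API

Orientations are given as a unit quaternion [x, y, z, w].
In Python, from rig import robot gives the robot as it stands.
- The arm moves only by the tool drive_tool, never from a script. Its argument "series" is a list of rows, each a list of 7 numbers: the shift along the tool's x, y, z in m, then the turn, a rotation vector about the tool's x, y, z in degrees, then the opening, from 0 (shut) to 1 (fully open). A call has 1 to 5 rows; each row shifts and turns the commanded pose from where the row before left it, along the tool's axes as they then stand; what a row does not reach is not made up. A row lasts 1/8 s, in which the tool goes at most 62.5 mm and 10.7 degrees, less where a joint would pass 70% of its speed; a pose out of reach is approached as far as the arm can. A call is refused whole if a number of a shift passes 0.0625 or a number of a turn 10.7, either way. A call with a gripper value outside its range is refused whole. The fingers move at their own pace and stop on an object; "squeeze" is the grip in N (left out, the last holds). Time passes only in rows, so rows that do not move let the fingers close. It gives the time, the measured TCP pose, the force and the opening at its end, in the units of the state.
- robot.get_obs(): the state, without advancing time (a new reading comes with each control period).
- robot.camera(name): name is "scene" or "top" or "wrist"; returns (picture, depth): 420x560x3 uint8, blue, green, red; 420x560 float32, m along the optical axis (not along the pixel's ray), 0 where there is no reading.
- robot.camera_model(name): a dict with "fx", "fy", "cx", "cy" (pixels), "R" (3x3) and "t" (3): a world point X has camera coordinates R X + t. Camera axes: x right, y down, z forward; pixel columns grow to the right and rows downward; lengths in m; the calibration is good to about 2 mm. A picture is of the moment at which its call begins: read the wrist's pose just before it. camera_model takes no time and is no camera call; for the wrist camera it gives the pose at the moment of the call.
- robot.hand_in(): hands the job in, once; it reports no verdict.
The state is a dict: "time": time; "q": joint angles; "joint_velocities": joint speeds; "joint_torque": joint torques, N m; "position": TCP position; "tool_rot": TCP orientation; "ft_force": force on the tool from outside, world axes, zero at the start; "moment": the same for the moment, N m; "grip_width": finger opening in m.
Only numpy, scipy, OpenCV 4.12 (cv2) and the standard library are available. Lean on these libraries where they do the work, as an engineer would, in place of code of your own. Each camera call takes 0.05 s, during which the arm holds its last target. There are 200 camera calls.

### The job

Fit the fresh vent filter (white with green bands) to the port on the deck. First pull the port's green sleeve fully back, down towards its base plate, until it stays back by itself, and let go of it; then put the filter's steel stem into the open port and press it gently home, never with more than about 20 N, until the sleeve springs forward and locks it, and let go. Leave the brown used filter in its rack and the other things on the table where they are.

Things in the scene. Friction and masses are not known exactly. Their poses are not given: they have to be found in the camera images.
- port_mouth (a point): Centre of the round mouth of the port, a steel quick coupling on a 90 x 90 x 15 mm aluminium base plate fixed to the table; 88 mm above the table, +z up, out of the mouth. The bore is vertical, 20 mm wide. In it, out of sight, an insert set to a different height each time, shown by no reading: its hard seat lies anywhere from 30 to 46 mm below the mouth, to be found by feel.
- port: The port as a whole; origin under its base plate. While the sleeve is forward two jaws shut the bore, 22 mm above the seat. With the sleeve back they are open and a sprung trip pad stands 3 mm above the seat: 8 to 14 N of the stem on it trips the sleeve. With the stem pressed on to within 2 mm of the seat the sleeve springs forward and the jaws lock it, with up to 2 mm of play.
- sleeve (a joint): Travel of the port's sleeve in m: 0 = forward (up), grows as it is pulled back (down) along the port's axis; stop at 0.0125. It resists with up to 7 N; beyond 0.0105 it passes over centre and stays back at the stop by itself, held with about 3 N; brought forward of 0.0105 it springs up to 0.
- sleeve_mid (a point): Fixed point on the port's axis, 29 mm below the mouth: where the middle of the sleeve is when forward, to within 8 mm up or down (the sleeve is carried by the adjusted insert). The sleeve is a green tube with black grip rings around the port, 44 mm outside diameter, 32 mm tall; the base plate's top lies 44 mm below this point.
- fresh_grip (a point): Centre of the fresh filter's white body, where to grasp it (32 mm diameter, 52 mm tall, green bands, +z up along its axis). The filter's top is 32 mm above this point. A green collar, 35 mm wide, lies 26 to 30 mm below; under it the steel stem, 18 mm wide, 48 mm long, with a 12 mm neck behind its nose. About 0.11 kg. It stands upright in one of the rack's two holes.
- fresh_nose (a point): Centre of the tip of the fresh filter's stem, 78 mm below fresh_grip; same axes.
- used_grip (a point): Centre of the body of the used filter, brown with black bands, same shape and size as the fresh one, in the rack's other hole. Leave it there.
- rack: Grey rack for the filters, fixed, 70 (own x) x 170 (own y) x 60 mm tall; origin under its centre; two upright holes, 22 mm wide and 52 mm deep, at own y = -45 and +45 mm. The filters' collars rest on its top; a filter must be lifted 48 mm to clear it.
- tip_box: loose green box of black pipette tips, 86 x 126 x 63 mm; origin under its centre. A bystander.
- wash_bottle: white bottle with blue cap, 60 mm diameter, 150 mm tall; origin under its centre. A bystander.
- reagent_jar: amber jar, 52 mm diameter, 75 mm tall; origin under its centre. A bystander.
- trough: white open two-channel trough, 90 x 150 x 50 mm; origin under its centre. A bystander.
- beaker: clear cup, 64 mm diameter, 80 mm tall; origin under its centre. A bystander.
- spare_collar: loose steel ring lying flat, 44 mm outside diameter, 20 mm tall, a spare part; origin under its centre. A bystander.
- screwdriver: small screwdriver lying on the table; origin under its middle. A bystander.
- fresh: The fresh filter as a whole; origin at the tip of its stem, z up along its axis.
Mind the look-alikes: they are no part of the job. What is shaped like the port but purple or red is not meant.

How it is judged:
By the outcome, as a careful person would: the job done as asked, in the order asked, and still so for the second after the job is handed in, with the robot touching nothing.
It also fails if it takes over 59 s, if anything falls off the work surface, if the arm or the gripper's body presses on something with over 40 N, if the wrist force passes 120 N, or if a joint passes its speed limit or range.

## Working session

There is one attempt and no reset: what is moved stays moved. The work goes in short steps, Python scripts to look and compute and a tool call to move; the robot and the scene stay as the last step left them, time stands still between calls to the robot, and variables do not carry over. Pictures are saved under pics/ and viewed, about 8 in all and at most 12, crops included, and the job is handed in when it is done.

Besides the shell and the picture viewer there is one more tool, called after "Call:" by a JSON object that holds its "fn" and its "kwargs". drive_tool: Moves the arm, as the interface text tells. Its arguments: {"type":"object","properties":{"series":{"type":"array"},"squeeze":{"type":"number"}},"required":["series"]}

```bash
mkdir -p pics; ls
cat > h.py <<'E'
import numpy as np, cv2
from rig import robot
def shot(n,f=None):
    m=robot.camera_model(n); p,d=robot.camera(n)
    if f: cv2.imwrite('pics/'+f,p)
    return p,d,m
def pts(d,m):
    v,u=np.mgrid[:d.shape[0],:d.shape[1]]
    c=np.stack([(u-m['cx'])/m['fx']*d,(v-m['cy'])/m['fy']*d,d],-1)
    return (c-np.array(m['t']))@np.array(m['R'])
def ray(u,v,m,z):
    R=np.array(m['R']);o=-R.T@np.array(m['t']);r=R.T@np.array([(u-m['cx'])/m['fx'],(v-m['cy'])/m['fy'],1])
    return o+r*(z-o[2])/r[2]
E
python3 - <<'E'
from h import *
o=robot.get_obs();print({k:np.round(v,3) for k,v in o.items()})
for n in('top','scene'):
    p,d,m=shot(n,n+'0.png');np.savez(n+'0.npz',p=p,d=d,**m);print(n,{k:np.round(v,3).tolist() for k,v in m.items()})
E
```

```text
pics
{'time': np.float64(0.0), 'q': array([-1.291,  0.528,  1.434, -0.   ,  1.181, -0.178]), 'joint_velocities': array([ 0.001,  0.   ,  0.001, -0.001, -0.001,  0.   ]), 'joint_torque': array([ -0.   , -44.004, -17.659,   0.063,   0.058,  -0.   ]), 'position': array([ 0.276, -0.56 ,  0.222]), 'tool_rot': array([ 0.974,  0.227, -0.   , -0.001]), 'ft_force': array([-0.137, -0.509,  0.149]), 'moment': array([-0.033,  0.001, -0.002]), 'grip_width': np.float64(0.087)}
top {'fx': 475.925, 'fy': 475.925, 'cx': 284.664, 'cy': 214.823, 'R': [[0.005, -1.0, 0.016], [-0.991, -0.007, -0.136], [0.136, -0.015, -0.991]], 't': [-0.019, 0.556, 1.378]}
scene {'fx': 532.707, 'fy': 532.707, 'cx': 277.928, 'cy': 210.61, 'R': [[0.601, 0.799, -0.006], [0.574, -0.437, -0.692], [-0.555, 0.413, -0.722]], 't': [-0.349, -0.273, 1.812]}
```

View pics/top0.png

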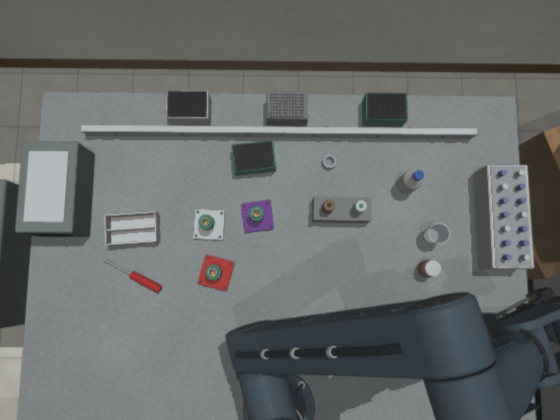

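View pics/scene0.png

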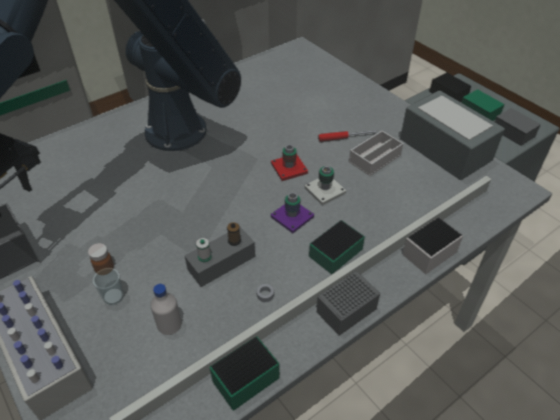

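Top view, look-alikes: the ports are at (207,223) on aluminium, (256,214) on purple and (213,272) on red. The filters are at (329,206), brown, and (361,207), white. I choose the aluminium port and the white filter, then measure and check them in a crop.

Run:
```python
from h import *
z=np.load('top0.npz');p,d=z['p'],z['d'];m={k:z[k] for k in('fx','fy','cx','cy','R','t')}
P=pts(d,m)
a=p[185:295,185:285];b=p[185:240,305:380]
cv2.imwrite('pics/crop1.png',np.hstack([cv2.resize(a,(400,440),interpolation=2),cv2.resize(b,(375,440),interpolation=2)]))
def top(u0,u1,v0,v1,lo,hi):
    Q=P[v0:v1,u0:u1];k=(Q[...,2]>lo)&(Q[...,2]<hi);q=Q[k];
    c,r=cv2.minEnclosingCircle(q[:,:2].astype(np.float32)*1000);print(np.round(c,1),round(r,1),len(q),np.round(q.mean(0),4),np.round(np.ptp(q,0),3),q[:,2].max().round(4))
print('port mouth');top(190,225,205,240,.08,.1)
print('port sleeve');top(190,225,205,240,.03,.1)
print('plate');top(185,232,200,245,.01,.02)
print('purple');top(240,275,198,232,.03,.1)
print('red');top(196,236,255,292,.03,.1)
print('fresh top');top(350,372,195,220,.125,.16)
print('fresh body');top(350,372,195,220,.07,.16)
print('used');top(318,340,195,220,.125,.16)
k=(P[190:225,308:376,2]>.05)&(P[190:225,308:376,2]<.065);q=(P[190:225,308:376][k][:,:2]*1000).astype(np.float32);print('rack',cv2.minAreaRect(q))
k=(P[200:245,185:232,2]>.008)&(P[200:245,185:232,2]<.022);q=(P[200:245,185:232][k][:,:2]*1000).astype(np.float32);print('plate',cv2.minAreaRect(q))
```

```text
port mouth
[530.  212.6] 21.9 112 [0.5291 0.2131 0.0842] [0.041 0.043 0.013] 0.0928
port sleeve
[531.1 213.4] 22.8 204 [0.5298 0.2125 0.0773] [0.043 0.045 0.043] 0.0928
plate
[542.6 229.4] 81.5 627 [0.5289 0.211  0.0151] [0.116 0.128 0.01 ] 0.0199
purple
[556.8  67.8] 21.8 190 [0.5557 0.0678 0.072 ] [0.041 0.041 0.049] 0.0918
red
[387.2 188.3] 21.9 201 [0.3865 0.1878 0.072 ] [0.043 0.041 0.048] 0.0934
fresh top
[ 576.4 -229.5] 3.2 3 [ 0.5763 -0.2298  0.1261] [0.006 0.003 0.003] 0.1281
fresh body
[ 575.1 -227.6] 17.1 138 [ 0.5727 -0.2256  0.1099] [0.032 0.033 0.057] 0.1281
used
[ 574.3 -138.1] 3.1 2 [ 0.5743 -0.1381  0.1256] [0.003 0.006 0.001] 0.1261
rack ((575.4771728515625, -182.58499145507812), (169.08163452148438, 71.47831726074219), 88.93693542480469)
plate ((539.9154663085938, 222.16119384765625), (122.08675384521484, 128.37814331054688), 0.6019903421401978)
```

View pics/crop1.png

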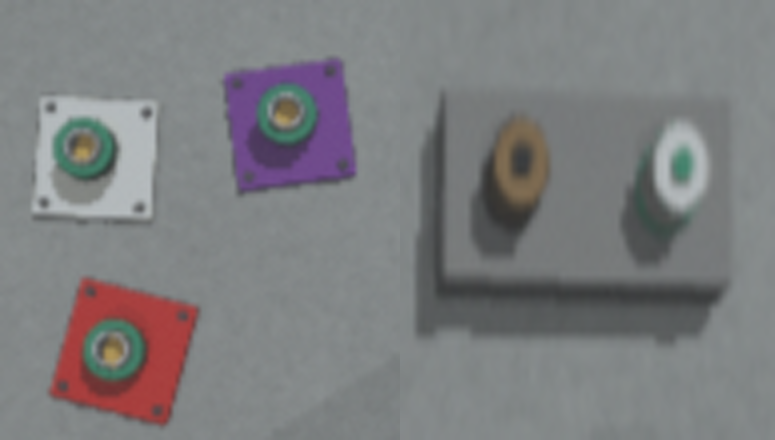

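The crop confirms it: the white/aluminium plate port with green sleeve, and the white filter with green top on the right. I estimate the port at (0.530, 0.213) and the fresh filter at (0.575, -0.228), both consistent with the rack and the given sizes. Next I turn the tool so the jaws open along world x, then go above the port.

Call:
{"fn": "drive_tool", "kwargs": {"series": [[0,0,-0.01,0,0,-10.7,1],[0,0,-0.01,0,0,-10.7,1],[0,0,0,0,0,-10.7,1],[0,0,0,0,0,-10.7,1],[0,0,0,0,0,-10.7,1]]}}

```text
time: 0.72
position: [0.2761, -0.5602, 0.242]
tool_rot: [0.766, 0.643, 0.0, -0.001]
ft_force: [-0.2, -0.2, -0.1]
grip_width: 0.0869
```

Call:
{"fn": "drive_tool", "kwargs": {"series": [[0,0,0,0,0,-10.3,1],[0.05,0.017,0,0,0,0,1],[0.05,0.017,0,0,0,0,1],[0.05,0.017,0,0,0,0,1],[0.05,0.017,0,0,0,0,1]]}}

```text
time: 1.35
position: [0.3443, -0.3587, 0.2422]
tool_rot: [0.707, 0.707, 0.0, -0.0]
ft_force: [0.2, 0.1, -1.2]
grip_width: 0.0872
```

Call:
{"fn": "drive_tool", "kwargs": {"series": [[0.05,0.017,0,0,0,0,1],[0.05,0.017,0,0,0,0,1],[0.05,0.017,0,0,0,0,1],[0.05,0.017,0,0,0,0,1],[0.05,0.017,0,0,0,0,1]]}}

```text
time: 1.98
position: [0.4292, -0.1088, 0.2425]
tool_rot: [0.707, 0.707, 0.0, -0.0]
ft_force: [0.2, -0.1, -0.3]
grip_width: 0.0866
```

Call:
{"fn": "drive_tool", "kwargs": {"series": [[0.05,0.017,0,0,0,0,1],[0.05,0.017,0,0,0,0,1],[0.05,0.017,0,0,0,0,1],[0.05,0.017,0,0,0,0,1],[0,0,0,0,0,0,1]]}}

```text
time: 2.6
position: [0.4973, 0.0926, 0.2422]
tool_rot: [0.705, 0.709, 0.0, -0.0]
ft_force: [-0.1, -0.9, 0.4]
grip_width: 0.0874
```

Call:
{"fn": "drive_tool", "kwargs": {"series": [[0.05,0.016,0,0,0,0,1],[0.05,0.016,0,0,0,0,1],[0.02,0,0,0,0,0,1],[0,0,0,0,0,0,1]]}}

```text
time: 3.1
position: [0.5279, 0.2093, 0.242]
tool_rot: [0.706, 0.708, -0.001, -0.0]
ft_force: [-0.9, 0.0, -0.2]
grip_width: 0.0869
```

Run:
```python
from h import *
o=robot.get_obs();print(o['position'],o['tool_rot'],o['q'])
p,d,m=shot('wrist','w1.png');np.savez('w1.npz',p=p,d=d,**m)
R=np.array(m['R']);print(-R.T@m['t'],np.round(R,3).tolist(),m['fx'])
P=pts(d,m);print(d.min(),d.max())
k=(P[...,2]>.03)&(P[...,2]<.1)&(abs(P[...,0]-.53)<.04)&(abs(P[...,1]-.213)<.04)
q=P[k];print(len(q),q.mean(0),q.min(0),q.max(0))
```

```text
[0.52792647 0.20926593 0.24200775] [ 7.06361432e-01  7.07850532e-01 -1.04709324e-03 -2.35200568e-04] [ 1.81106738e-01  4.28742135e-01  1.55438936e+00 -8.77740071e-04
  1.16045104e+00  1.79351785e-01]
[0.52697522 0.28000692 0.40251244] [[1.0, 0.002, -0.001], [0.002, -0.966, 0.259], [-0.001, -0.259, -0.966]] 320.4150375150046
0.0 0.50658256
1479 [0.52857791 0.21496642 0.07614802] [0.50730882 0.19206916 0.0499976 ] [0.55003653 0.23538494 0.08838193]
```

View pics/w1.png

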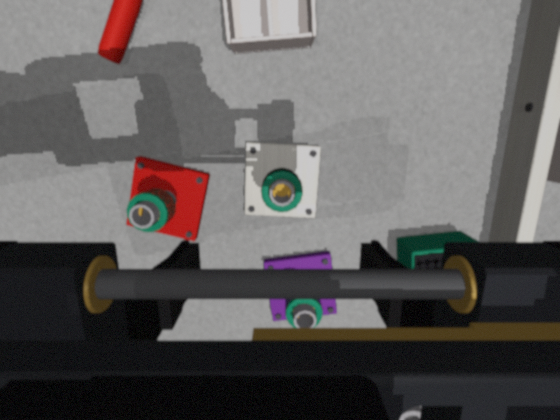

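The wrist view shows the aluminium port at (282,190), red at (147,211) and purple at (304,314). I refine the port axis and sleeve height from this view.

Run:
```python
from h import *
z=np.load('w1.npz');p,d=z['p'],z['d'];m={k:z[k] for k in('fx','fy','cx','cy','R','t')}
P=pts(d,m);hs=cv2.cvtColor(p,cv2.COLOR_BGR2HSV)
box=np.zeros(d.shape,bool);box[160:222,250:320]=1
g=box&(hs[...,0]>55)&(hs[...,0]<95)&(hs[...,1]>90)
q=P[g];print('green',len(q),np.round(np.percentile(q[:,2],[5,25,50,75,90,97]),4))
h=np.histogram(q[:,2],np.arange(.03,.1,.004));print(h[0])
t=g&(abs(P[...,2]-np.percentile(q[:,2],80))<.004)
print('sleeve top',P[t].mean(0),[c for c in cv2.minEnclosingCircle((P[t][:,:2]*1000).astype(np.float32))])
k=box&(P[...,2]>.083)&(P[...,2]<.094);print('mouth ring',k.sum(),P[k].mean(0),cv2.minEnclosingCircle((P[k][:,:2]*1000).astype(np.float32)))
v,u=np.nonzero(g);c,r=cv2.minEnclosingCircle(np.stack([u,v],1).astype(np.float32));print(c,r)
for zz in(.07,.075,.08):print(zz,ray(c[0],c[1],m,zz))
# bore: gold
b=box&(hs[...,0]>12)&(hs[...,0]<30)&(hs[...,1]>80)&(abs(np.arange(560)-282)<15)[None]&(abs(np.arange(420)-190)<15)[:,None];print('gold',b.sum(),P[b].mean(0),np.argwhere(b).mean(0))
w=(p.min(2)>150)&(P[...,2]<.03)&(P[...,2]>.005);w[:135]=0;w[225:]=0;w[:,:238]=0;w[:,330:]=0
print('plate',cv2.minAreaRect((P[w][:,:2]*1000).astype(np.float32)),np.median(P[w][:,2]))
cv2.imwrite('pics/w1c.png',cv2.resize(p[150:230,240:330],None,fx=6,fy=6,interpolation=2))
```

```text
green 706 [0.0747 0.0788 0.0794 0.08   0.0805 0.0809]
[  0   0   0   0   0   0   0   0   2  13  18  30 639   1   0   0   0]
sleeve top [0.52835402 0.21637633 0.07948798] [(528.4970092773438, 214.5607147216797), 20.782657623291016]
mouth ring 223 [0.52868077 0.21379408 0.08612026] ((528.5963134765625, 213.51376342773438), 12.799620628356934)
(281.7960205078125, 189.82254028320312) 20.83783531188965
0.07 [0.5290021  0.21419944 0.07      ]
0.075 [0.52897162 0.21518899 0.075     ]
0.08 [0.52894114 0.21617854 0.08      ]
gold 199 [0.52855537 0.21223785 0.0633056 ] [190.40201005 281.36180905]
plate ((528.8292236328125, 213.08892822265625), (90.15604400634766, 89.4113540649414), 87.39263916015625) 0.013517898077081984
```

View pics/w1c.png

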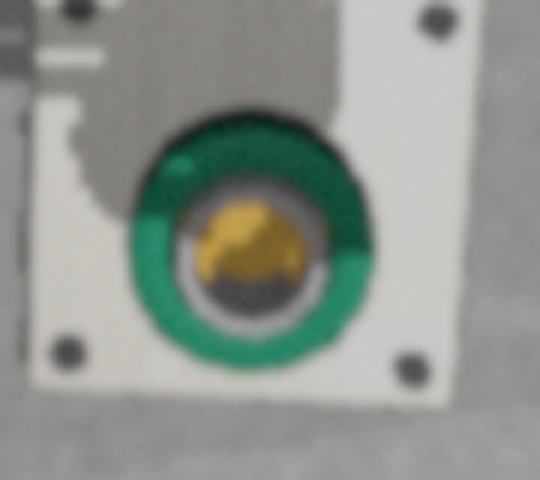

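The crop shows the correct port: green sleeve forward, gold jaws shut in the bore. The axis is at (0.5286, 0.2135), and the ring, sleeve and plate centre agree to about 1 mm. The sleeve top is at z≈0.0795, so its mid is at 0.0635, within the ±8 mm band. Now I go down and grip it.

Call:
{"fn": "drive_tool", "kwargs": {"series": [[0.004,0.0007,0.045,0,0,0,1],[0,0,0.045,0,0,0,1],[0,0,0.045,0,0,0,1],[0,0,0.045,0,0,0,1],[0,0,0.016,0,0,0,1]]}}

```text
time: 3.78
position: [0.5275, 0.2112, 0.0444]
tool_rot: [0.708, 0.707, -0.003, -0.001]
ft_force: [-0.1, 0.1, 0.5]
grip_width: 0.0868
```

Call:
{"fn": "drive_tool", "kwargs": {"series": [[0,0,0,0,0,0,1],[0,0,0,0,0,0,0.4],[0,0,0,0,0,0,0.4],[0,0,0,0,0,0,0.4],[0,0,0,0,0,0,0.4]], "squeeze": 30}}

```text
time: 4.4
position: [0.5298, 0.2137, 0.0471]
tool_rot: [0.707, 0.707, 0.0, 0.0]
ft_force: [-0.3, -1.2, -0.2]
grip_width: 0.0547
```

Call:
{"fn": "drive_tool", "kwargs": {"series": [[0,-0.001,0.002,0,0,0,0.3],[0,0,0,0,0,0,0.3],[0,0,0,0,0,0,0.3],[0,0,0,0,0,0,0.3],[0,0,0,0,0,0,0.3]], "squeeze": 35}}

```text
time: 5.03
position: [0.5296, 0.2137, 0.0447]
tool_rot: [0.707, 0.707, 0.001, 0.001]
ft_force: [3.5, 1.0, 0.5]
grip_width: 0.0424
```

Call:
{"fn": "drive_tool", "kwargs": {"series": [[0,0.0008,0.003,0,0,0,0.3],[0,0,0.003,0,0,0,0.3],[0,0,0.003,0,0,0,0.3],[0,0,0,0,0,0,0.3]], "squeeze": 40}}

```text
time: 5.52
position: [0.5296, 0.2137, 0.0355]
tool_rot: [0.707, 0.707, 0.0, 0.0]
ft_force: [2.8, 0.8, 1.5]
grip_width: 0.0423
```

Call:
{"fn": "drive_tool", "kwargs": {"series": [[0,0,0.002,0,0,0,0.3],[0,0,0.002,0,0,0,0.3],[0,0,0,0,0,0,0.3]]}}

```text
time: 5.9
position: [0.5296, 0.2137, 0.0322]
tool_rot: [0.707, 0.707, 0.0, 0.0]
ft_force: [1.6, 1.8, 5.9]
grip_width: 0.0426
```

Call:
{"fn": "drive_tool", "kwargs": {"series": [[0,0,0.001,0,0,0,0.3],[0,0,0,0,0,0,0.3]]}}

```text
time: 6.15
position: [0.5296, 0.2137, 0.0321]
tool_rot: [0.707, 0.707, 0.0, 0.0]
ft_force: [0.7, 1.1, 11.5]
grip_width: 0.0427
```

Travel is 12.6 mm with a hard stop. I relieve the pressure, open and rise straight up, then look.

Call:
{"fn": "drive_tool", "kwargs": {"series": [[0,0,-0.001,0,0,0,0.3],[0,0,0,0,0,0,1],[0,0,0,0,0,0,1],[0,0,0,0,0,0,1],[0,0,0,0,0,0,1]]}}

```text
time: 6.78
position: [0.5287, 0.2134, 0.0311]
tool_rot: [0.707, 0.707, -0.001, -0.0]
ft_force: [0.6, -0.3, 0.0]
grip_width: 0.0743
```

Call:
{"fn": "drive_tool", "kwargs": {"series": [[0,0,0,0,0,0,1],[0,0,0,0,0,0,1],[0,0,-0.05,0,0,0,1],[0,0,-0.06,0,0,0,1],[0,0,-0.06,0,0,0,1]]}}

```text
time: 7.4
position: [0.529, 0.2134, 0.2031]
tool_rot: [0.707, 0.707, -0.0, -0.0]
ft_force: [1.2, -0.2, 0.8]
grip_width: 0.0872
```

Call:
{"fn": "drive_tool", "kwargs": {"series": [[0,0,-0.03,0,0,0,1],[0,0,0,0,0,0,1]]}}

```text
time: 7.65
position: [0.531, 0.2139, 0.2345]
tool_rot: [0.707, 0.707, 0.003, 0.002]
ft_force: [0.2, 0.1, -0.4]
grip_width: 0.087
```

Run:
```python
from h import *
o=robot.get_obs();print(o['position'],o['grip_width'])
p,d,m=shot('wrist','w2.png')
P=pts(d,m);hs=cv2.cvtColor(p,cv2.COLOR_BGR2HSV)
box=(abs(P[...,0]-.529)<.03)&(abs(P[...,1]-.2135)<.03)
g=box&(hs[...,0]>55)&(hs[...,0]<95)&(hs[...,1]>90)&(P[...,2]>.03)
q=P[g];print(len(q),np.round(np.percentile(q[:,2],[5,25,50,75,95]),4))
k=box&(P[...,2]>.084)&(P[...,2]<.092);print('mouth',k.sum(),P[k].mean(0),cv2.minEnclosingCircle((P[k][:,:2]*1000).astype(np.float32)))
c=np.argwhere(g).mean(0).astype(int);print(c)
cv2.imwrite('pics/w2c.png',cv2.resize(p[c[0]-45:c[0]+45,c[1]-45:c[1]+45],None,fx=6,fy=6,interpolation=2))
```

```text
[0.53098568 0.21391294 0.23449884] 0.08702106238616407
1645 [0.0658 0.0678 0.3481 0.3517 0.3542]
mouth 219 [0.52852576 0.21386332 0.08642184] ((528.37890625, 213.51609802246094), 13.015820503234863)
[334 258]
```

View pics/w2c.png

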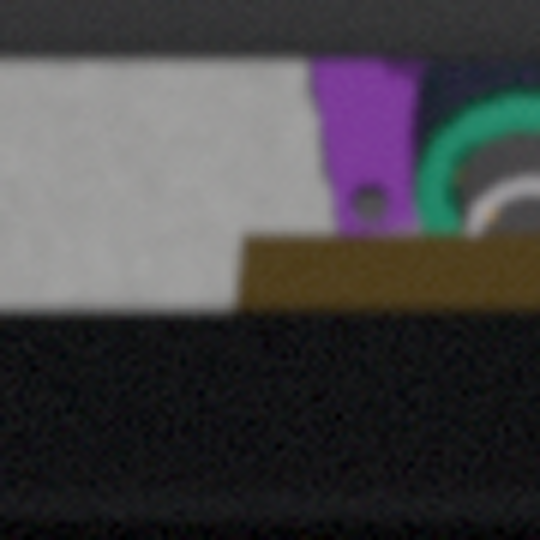

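The crop missed its mark: it shows gripper and purple port pixels. The depth does show our sleeve top at z≈0.067, down from 0.0795, so it is back 12.5 mm and staying. Now to the fresh filter.

Call:
{"fn": "drive_tool", "kwargs": {"series": [[-0.05,0.005,-0.01,0,0,0,1],[-0.055,0.005,0,0,0,0,1],[-0.055,0.005,0,0,0,0,1],[-0.055,0.005,0,0,0,0,1],[-0.055,0.005,0,0,0,0,1]]}}

```text
time: 8.32
position: [0.5531, -0.0578, 0.239]
tool_rot: [0.707, 0.707, -0.001, -0.002]
ft_force: [1.7, -0.1, 0.1]
grip_width: 0.0871
```

Call:
{"fn": "drive_tool", "kwargs": {"series": [[-0.055,0.005,0,0,0,0,1],[-0.055,0.005,0,0,0,0,1],[-0.055,0.005,0,0,0,0,1],[0,0.005,0,0,0,0,1],[0,0,0,0,0,0,1]]}}

```text
time: 8.95
position: [0.5736, -0.2206, 0.2392]
tool_rot: [0.707, 0.707, -0.0, -0.002]
ft_force: [-0.3, 0.3, -0.7]
grip_width: 0.0869
```

Run:
```python
from h import *
o=robot.get_obs();print(o['position'],o['tool_rot'])
p,d,m=shot('wrist','w3.png')
P=pts(d,m)
box=(abs(P[...,0]-.575)<.03)&(abs(P[...,1]+.2276)<.03)&(P[...,2]<.16)
for lo,hi in((.113,.13),(.07,.113),(.118,.13)):
    k=box&(P[...,2]>lo)&(P[...,2]<hi)
    if k.sum()>5:print(lo,k.sum(),P[k].mean(0),cv2.minEnclosingCircle((P[k][:,:2]*1000).astype(np.float32)),np.argwhere(k).mean(0))
r=(abs(P[...,2]-.06)<.004)&(abs(P[...,0]-.575)<.06)&(abs(P[...,1]+.183)<.11)
print(cv2.minAreaRect((P[r][:,:2]*1000).astype(np.float32)),np.median(P[r][:,2]))
```

```text
[ 0.57356299 -0.22057337  0.2392147 ] [ 7.07104820e-01  7.07104548e-01 -2.80206187e-04 -2.41941835e-03]
0.113 836 [ 0.57226171 -0.22815663  0.11552258] ((572.0677490234375, -228.9241485595703), 15.884804725646973) [213.88038278 279.74162679]
0.07 289 [ 0.57279328 -0.21748021  0.09559842] ((572.427978515625, -228.94625854492188), 16.414514541625977) [198.10034602 280.34256055]
0.118 139 [ 0.57243908 -0.22873736  0.12055801] ((572.3137817382812, -228.87550354003906), 6.011112689971924) [216.         279.92086331]
((572.886474609375, -184.13262939453125), (170.4854278564453, 70.22657012939453), 89.20834350585938) 0.05855418700300172
```

View pics/w3.png

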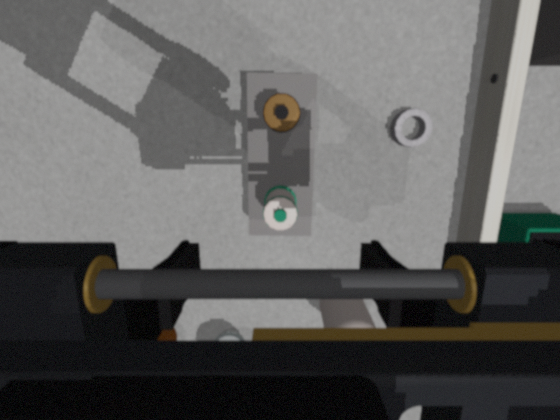

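The wrist view shows the white filter at (280,214) and the brown one at (282,112). It puts the fresh filter at (0.572, -0.2288), with the top at 0.12 as expected. I go down and grip.

Call:
{"fn": "drive_tool", "kwargs": {"series": [[-0.0055,0,0.04,0,0,0,1],[0,0,0.045,0,0,0,1],[0,0,0.045,0,0,0,1],[0,0,0.035,0,0,0,1],[0,0,0,0,0,0,1]]}}

```text
time: 9.62
position: [0.572, -0.2236, 0.0736]
tool_rot: [0.706, 0.708, -0.001, -0.004]
ft_force: [0.8, -0.2, -0.2]
grip_width: 0.0869
```

Call:
{"fn": "drive_tool", "kwargs": {"series": [[0,0,0,0,0,0,0.4],[0,0,0,0,0,0,0.4],[0,0,0,0,0,0,0.4],[0,0,0,0,0,0,0.4]]}}

```text
time: 10.12
position: [0.5749, -0.2272, 0.0775]
tool_rot: [0.707, 0.707, 0.0, 0.001]
ft_force: [-0.1, -0.1, 0.5]
grip_width: 0.0551
```

Call:
{"fn": "drive_tool", "kwargs": {"series": [[-0.0016,-0.0016,0.005,0,0,0,0.5],[0,0,0,0,0,0,0.5],[0,0,0,0,0,0,0.2],[0,0,0,0,0,0,0.2],[0,0,0,0,0,0,0.2]], "squeeze": 25}}

```text
time: 10.75
position: [0.573, -0.2286, 0.0715]
tool_rot: [0.707, 0.707, -0.0, 0.0]
ft_force: [0.1, -0.4, -1.2]
grip_width: 0.0314
```

Call:
{"fn": "drive_tool", "kwargs": {"series": [[0,0,0,0,0,0,0.2],[0,0,0,0,0,0,0.2],[0,0,0,0,0,0,0.2],[0,0,0,0,0,0,0.2]]}}

```text
time: 11.25
position: [0.5729, -0.2285, 0.0715]
tool_rot: [0.707, 0.707, -0.0, -0.0]
ft_force: [-0.4, -0.4, -1.0]
grip_width: 0.0315
```

Call:
{"fn": "drive_tool", "kwargs": {"series": [[0,0,-0.02,0,0,0,0.2],[0,0,-0.03,0,0,0,0.2],[0,0,-0.04,0,0,0,0.2],[0,0,-0.04,0,0,0,0.2],[0,0,-0.04,0,0,0,0.2]]}}

```text
time: 11.88
position: [0.5725, -0.2283, 0.2426]
tool_rot: [0.707, 0.707, -0.0, -0.0]
ft_force: [1.0, -1.1, -1.5]
grip_width: 0.0316
```

Call:
{"fn": "drive_tool", "kwargs": {"series": [[0.02,-0.002,0,0,0,0,0.2],[0.045,-0.0045,0,0,0,0,0.2],[0.05,-0.005,0,0,0,0,0.2],[0.05,-0.005,0,0,0,0,0.2],[0.05,-0.005,0,0,0,0,0.2]]}}

```text
time: 12.5
position: [0.5492, -0.0109, 0.2398]
tool_rot: [0.707, 0.707, -0.001, -0.002]
ft_force: [0.9, 0.8, -1.1]
grip_width: 0.0316
```

Call:
{"fn": "drive_tool", "kwargs": {"series": [[0.05,-0.005,0,0,0,0,0.2],[0.05,-0.005,0,0,0,0,0.2],[0.05,-0.005,0,0,0,0,0.2],[0.045,-0.005,0,0,0,0,0.2],[0.02,-0.002,0,0,0,0,0.2]]}}

```text
time: 13.12
position: [0.5266, 0.204, 0.2398]
tool_rot: [0.706, 0.708, -0.002, -0.001]
ft_force: [0.6, -0.2, -1.6]
grip_width: 0.0316
```

Call:
{"fn": "drive_tool", "kwargs": {"series": [[0.01,0,0,0,0,0,0.2],[0,0,0,0,0,0,0.2],[0,0,0,0,0,0,0.2],[0,0,0,0,0,0,0.2]]}}

```text
time: 13.62
position: [0.5296, 0.2103, 0.2415]
tool_rot: [0.708, 0.707, -0.0, 0.0]
ft_force: [0.6, 0.3, -1.4]
grip_width: 0.0313
```

Call:
{"fn": "drive_tool", "kwargs": {"series": [[0.0035,0,0.02,0,0,0,0.2],[0,0,0.03,0,0,0,0.2],[0,0,0.026,0,0,0,0.2],[0,0,0,0,0,0,0.2],[0,0,0,0,0,0,0.2]]}}

```text
time: 14.25
position: [0.5302, 0.2147, 0.1665]
tool_rot: [0.707, 0.707, 0.001, 0.0]
ft_force: [0.2, -0.4, -0.6]
grip_width: 0.0316
```

Run:
```python
from h import *
o=robot.get_obs();print(o['position'],o['tool_rot'],o['ft_force'])
p,d,m=shot('wrist','w4.png')
P=pts(d,m)
s=np.array([o['position'][0],o['position'][1],o['position'][2]-.0595])
c=m['R']@s+m['t'];print('nose px',c[:2]/c[2]*m['fx']+[m['cx'],m['cy']])
b=(abs(P[...,0]-.529)<.04)&(abs(P[...,1]-.2135)<.04)
for lo,hi in((.084,.092),(.062,.07),(.1,.125)):
    k=b&(P[...,2]>lo)&(P[...,2]<hi)
    if k.sum()>5:print(lo,k.sum(),P[k].mean(0),cv2.minEnclosingCircle((P[k][:,:2]*1000).astype(np.float32)),np.argwhere(k).mean(0))
```

```text
[0.53018755 0.21466662 0.16645761] [7.07175224e-01 7.07037830e-01 6.93272590e-04 4.78376612e-04] [ 0.24255123 -0.37193375 -0.58189257]
nose px [280.84788608 227.0312653 ]
0.084 226 [0.52823326 0.21926309 0.08626579] ((528.655029296875, 214.18527221679688), 12.806721687316895) [213.26548673 278.18584071]
0.062 816 [0.52844123 0.22258596 0.06662758] ((528.3543090820312, 213.6583251953125), 21.995420455932617) [203.17401961 278.4754902 ]
0.1 135 [0.52926583 0.22198984 0.1154778 ] ((529.265625, 217.49566650390625), 8.159448623657227) [220.6962963  279.58518519]
```

View pics/w4.png

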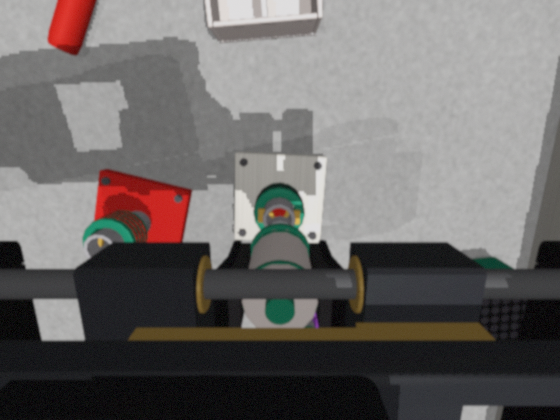

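The stem at (280,222) sits in line with the port mouth at (278,213); the sleeve is still back (top 0.0666). In x, stem minus mouth is ≈ +0.7 mm, so I correct and approach.

Call:
{"fn": "drive_tool", "kwargs": {"series": [[-0.0007,-0.0006,0.012,0,0,0,0.2],[0,0,0,0,0,0,0.2],[0,0,0,0,0,0,0.2],[0,0,0,0,0,0,0.2]]}}

```text
time: 14.8
position: [0.5288, 0.2143, 0.1538]
tool_rot: [0.707, 0.707, 0.0, 0.0]
ft_force: [0.1, 0.4, -1.9]
grip_width: 0.0311
```

Call:
{"fn": "drive_tool", "kwargs": {"series": [[0,0.0006,0.002,0,0,0,0.2],[0,0,0.002,0,0,0,0.2],[0,0,0.001,0,0,0,0.2],[0,0,0,0,0,0,0.2]]}}

```text
time: 15.3
position: [0.5292, 0.2142, 0.1484]
tool_rot: [0.707, 0.707, -0.0, -0.0]
ft_force: [0.9, -0.8, -1.9]
grip_width: 0.0318
```

Call:
{"fn": "drive_tool", "kwargs": {"series": [[0,0,0.002,0,0,0,0.2],[0,0,0.002,0,0,0,0.2],[0,0,0,0,0,0,0.2]]}}

```text
time: 15.68
position: [0.529, 0.2142, 0.1443]
tool_rot: [0.707, 0.707, -0.0, -0.0]
ft_force: [-0.4, -0.8, -1.9]
grip_width: 0.0313
```

The nose is 3 mm inside the mouth with no contact force. Continuing.

Call:
{"fn": "drive_tool", "kwargs": {"series": [[0,0.0003,0.003,0,0,0,0.2],[0,0,0.003,0,0,0,0.2],[0,0,0,0,0,0,0.2]]}}

```text
time: 16.05
position: [0.5293, 0.2141, 0.1382]
tool_rot: [0.707, 0.707, -0.0, -0.0]
ft_force: [0.1, 0.4, -1.3]
grip_width: 0.0312
```

Call:
{"fn": "drive_tool", "kwargs": {"series": [[0,0,0.003,0,0,0,0.2],[0,0,0.003,0,0,0,0.2],[0,0,0.003,0,0,0,0.2],[0,0,0,0,0,0,0.2]]}}

```text
time: 16.55
position: [0.5293, 0.2142, 0.1292]
tool_rot: [0.707, 0.707, -0.0, -0.0]
ft_force: [0.1, 0.3, -1.9]
grip_width: 0.0316
```

Call:
{"fn": "drive_tool", "kwargs": {"series": [[0,0,0.002,0,0,0,0.2],[0,0,0.002,0,0,0,0.2],[0,0,0,0,0,0,0.2]]}}

```text
time: 16.92
position: [0.5294, 0.2142, 0.1254]
tool_rot: [0.707, 0.707, -0.0, -0.0]
ft_force: [-0.4, 0.4, -2.1]
grip_width: 0.0313
```

Call:
{"fn": "drive_tool", "kwargs": {"series": [[0,0,0.0015,0,0,0,0.2],[0,0,0.0015,0,0,0,0.2],[0,0,0,0,0,0,0.2]]}}

```text
time: 17.3
position: [0.5294, 0.2142, 0.1224]
tool_rot: [0.707, 0.707, -0.0, -0.0]
ft_force: [1.1, 0.2, -1.6]
grip_width: 0.0314
```

Call:
{"fn": "drive_tool", "kwargs": {"series": [[0,0,0.001,0,0,0,0.2],[0,0,0.001,0,0,0,0.2],[0,0,0,0,0,0,0.2]]}}

```text
time: 17.68
position: [0.5295, 0.2142, 0.1204]
tool_rot: [0.707, 0.707, -0.0, -0.0]
ft_force: [-0.8, -0.3, -1.0]
grip_width: 0.0319
```

Call:
{"fn": "drive_tool", "kwargs": {"series": [[0,0,0.001,0,0,0,0.2],[0,0,0.001,0,0,0,0.2],[0,0,0,0,0,0,0.2]]}}

```text
time: 18.05
position: [0.5295, 0.2142, 0.1185]
tool_rot: [0.707, 0.707, -0.0, -0.0]
ft_force: [-0.9, -0.0, -0.8]
grip_width: 0.0316
```

Call:
{"fn": "drive_tool", "kwargs": {"series": [[0,0,0.001,0,0,0,0.2],[0,0,0,0,0,0,0.2]]}}

```text
time: 18.3
position: [0.5296, 0.2142, 0.1182]
tool_rot: [0.707, 0.707, 0.0, 0.0]
ft_force: [-1.6, -0.2, 3.6]
grip_width: 0.0316
```

Call:
{"fn": "drive_tool", "kwargs": {"series": [[0,0,0.001,0,0,0,0.2],[0,0,0,0,0,0,0.2]]}}

```text
time: 18.55
position: [0.5297, 0.2143, 0.1179]
tool_rot: [0.707, 0.707, 0.0, 0.0]
ft_force: [-1.9, 0.1, 8.9]
grip_width: 0.0313
```

Contact at TCP z≈0.1183 (nose ≈0.059): the trip pad. I press on in small steps.

Call:
{"fn": "drive_tool", "kwargs": {"series": [[0,0,0.0005,0,0,0,0.2],[0,0,0,0,0,0,0.2]]}}

```text
time: 18.8
position: [0.5297, 0.2143, 0.1178]
tool_rot: [0.707, 0.707, 0.0, 0.0]
ft_force: [-2.2, -0.3, 12.3]
grip_width: 0.0316
```

Call:
{"fn": "drive_tool", "kwargs": {"series": [[0,0,0.0004,0,0,0,0.2],[0,0,0,0,0,0,0.2]]}}

```text
time: 19.05
position: [0.5297, 0.2143, 0.1167]
tool_rot: [0.707, 0.707, 0.0, 0.0]
ft_force: [-0.1, -0.4, -1.9]
grip_width: 0.0312
```

The force dropped off at 0.1167, likely the trip. I check the sleeve height.

```bash
cat > chk.py <<'E'
from h import *
import sys
o=robot.get_obs();print(o['time'],o['position'],o['ft_force'],o['grip_width'])
p,d,m=shot('wrist',sys.argv[1])
P=pts(d,m);hs=cv2.cvtColor(p,cv2.COLOR_BGR2HSV)
g=(abs(P[...,0]-.529)<.03)&(abs(P[...,1]-.2135)<.03)&(hs[...,0]>55)&(hs[...,0]<95)&(hs[...,1]>90)&(P[...,2]>.03)&(P[...,2]<.14)
q=P[g];print(len(q),np.histogram(q[:,2],np.arange(.04,.14,.004)),[np.median(q[(abs(q[:,2]-c)<.006),2]) for c in(.067,.0795)])
E
python3 chk.py w5.png
```

```text
19.05 [0.52969481 0.21430166 0.11673151] [-0.10982936 -0.35338082 -1.89798021] 0.031233833132570863
1718 (array([  0,   0,   2,  16,  57,  57,  37,  96, 555, 402,   0,   0,   0,
         0,   0,   9, 271, 100,  77,  23,   7,   3,   2,   4]), array([0.04 , 0.044, 0.048, 0.052, 0.056, 0.06 , 0.064, 0.068, 0.072,
       0.076, 0.08 , 0.084, 0.088, 0.092, 0.096, 0.1  , 0.104, 0.108,
       0.112, 0.116, 0.12 , 0.124, 0.128, 0.132, 0.136])) [np.float64(0.0685685777509992), np.float64(0.07586102917044438)]
```

View pics/w5.png

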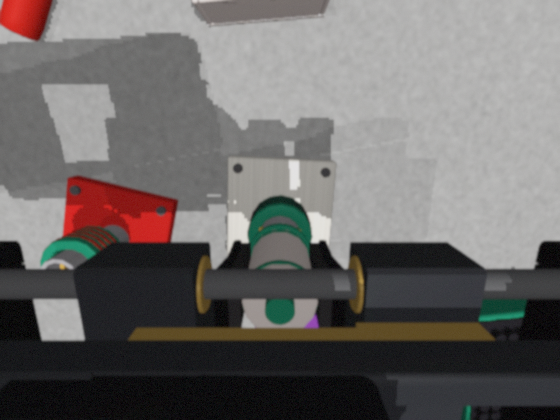

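The wrist view shows the stem in the port and the sleeve risen (green at (280,215)). Its top reads ~0.076, while forward was 0.0795. It may still be moving, so I wait and re-measure.

Call:
{"fn": "drive_tool", "kwargs": {"series": [[0,0,0,0,0,0,0.2],[0,0,0,0,0,0,0.2]]}}

```text
time: 19.35
position: [0.5296, 0.2142, 0.1155]
tool_rot: [0.707, 0.707, -0.0, -0.0]
ft_force: [-0.6, 0.5, 1.5]
grip_width: 0.0312
```

```bash
sed -i 's/print(len(q).*/h=np.histogram(q[:,2],np.arange(.06,.09,.001));print(h[0]);print(q[q[:,2]<.09].mean(0))/' chk.py; python3 chk.py w6.png
```

```text
19.35 [0.52962749 0.21422093 0.11546898] [-0.58217193  0.50297822  1.46273758] 0.031197300990920402
[ 21  18  19   3   4   9  27  27  13  11   5  14  24  35  23  21  22  58
 219 500 165   5   0   0   0   0   0   0   0]
[0.52857289 0.22788261 0.07646538]
```

The sleeve top is now at 0.0795, fully forward, with the nose at the seat. A gentle tug will confirm the lock.

Call:
{"fn": "drive_tool", "kwargs": {"series": [[0,0,-0.001,0,0,0,0.2],[0,0,-0.001,0,0,0,0.2],[0,0,-0.001,0,0,0,0.2],[0,0,0,0,0,0,0.2]]}}

```text
time: 19.9
position: [0.5292, 0.2141, 0.1177]
tool_rot: [0.707, 0.707, -0.0, -0.0]
ft_force: [0.3, 0.5, -9.4]
grip_width: 0.0315
```

Locked: −9.4 N with the stem held at about 2 mm of play. I relax and release.

Call:
{"fn": "drive_tool", "kwargs": {"series": [[0,0,0.0015,0,0,0,0.2],[0,0,0.0005,0,0,0,0.2],[0,0,0,0,0,0,0.5],[0,0,0,0,0,0,0.7],[0,0,0,0,0,0,1]]}}

```text
time: 20.52
position: [0.5297, 0.2143, 0.117]
tool_rot: [0.707, 0.707, 0.0, 0.0]
ft_force: [-0.1, 0.5, 0.5]
grip_width: 0.0536
```

Call:
{"fn": "drive_tool", "kwargs": {"series": [[0,0,0,0,0,0,1],[0,0,0,0,0,0,1],[0,0,0,0,0,0,1],[0,0,-0.03,0,0,0,1],[0,0,-0.06,0,0,0,1]]}}

```text
time: 21.15
position: [0.5276, 0.2138, 0.2051]
tool_rot: [0.707, 0.707, -0.003, -0.002]
ft_force: [1.8, 0.5, -0.0]
grip_width: 0.0864
```

Call:
{"fn": "drive_tool", "kwargs": {"series": [[0,0,-0.05,0,0,0,1],[0,0,0,0,0,0,1],[0,0,0,0,0,0,1]]}}

```text
time: 21.52
position: [0.5288, 0.2141, 0.2561]
tool_rot: [0.707, 0.707, -0.0, -0.0]
ft_force: [0.5, -0.1, -1.1]
grip_width: 0.087
```

```bash
python3 chk.py w7.png
python3 - <<'E'
from h import *
p,d,m=shot('wrist')
P=pts(d,m);b=(abs(P[...,0]-.529)<.03)&(abs(P[...,1]-.2135)<.03)&(P[...,2]>.12)&(P[...,2]<.17)
print('filter top',b.sum(),P[b].mean(0),np.percentile(P[b][:,2],98))
s,_,_=shot('scene');cv2.imwrite('pics/s2.png',cv2.resize(s[120:320,170:420],None,fx=3,fy=3,interpolation=2))
E
```

```text
21.525 [0.52881927 0.21408756 0.25614479] [ 0.50897928 -0.10008506 -1.10095266] 0.08697185576359573
[  0   0   0   0   2   1   2   6   2   0   1   3   8   4   7   6   3  17
  81 151  62   5   0   0   0   0   0   0   0]
[0.52875141 0.22719138 0.07842983]
filter top 1320 [0.52851631 0.21713839 0.15574134] 0.16517124826078305
```

View pics/s2.png

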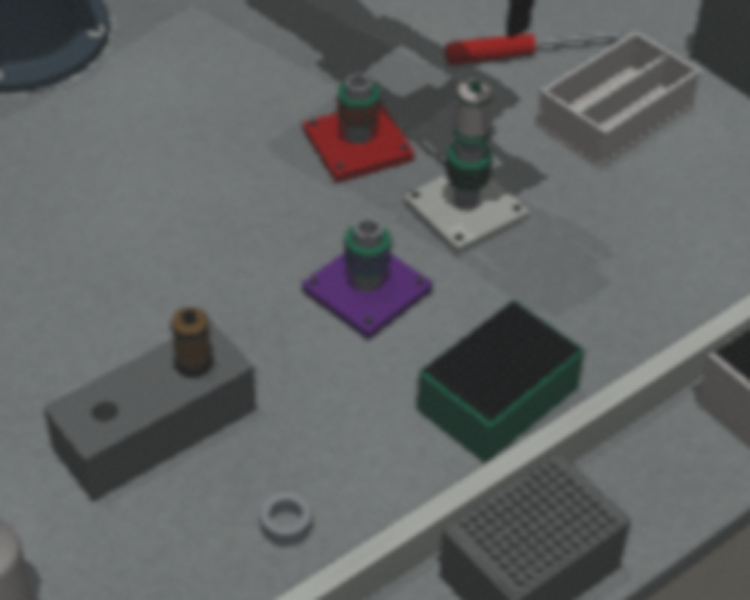

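The scene crop shows the white filter standing in the aluminium port at (470,130), the used filter still in its rack at (190,340), and the bystanders in place. I hand in.

```bash
python3 -c "
from rig import robot
print(robot.hand_in())"
```

```text
the job is handed in; nothing more can be done
None
```

The fresh filter is fitted and locked in the aluminium port, and the job is handed in at about 21.6 s; hand-in gives no verdict.

- **Sleeve:** I pulled it back 12.6 mm to its stop and let go. It stayed back by itself; its top read z≈0.067, against 0.0795 when forward.
- **Fitting:** The stem met the trip pad about 29 mm below the mouth and tripped it at about 12–14 N, under the 20 N limit.
- **Lock:** The sleeve read 0.076 while still springing up, then 0.0795, fully forward. A gentle tug of about 9 N moved the filter only about 2 mm and it held.
- **After letting go:** The gripper is open and clear. The filter's top is at z≈0.165, which puts the nose about 33 mm below the mouth, at the seat by my estimate. The used filter is still in its rack, and the other things in that last view (trough, screwdriver, tip box, spare collar) look undisturbed. The bottle, jar and beaker were not in that crop, and the arm did not go near them.

One check went wrong: a close-up of the retracted sleeve was cropped off target. I confirmed the sleeve was back from the depth readings instead, and again from a later picture before inserting the filter.

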